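Fit a centrifuge rotor and snap its cap on

ROBOT

A 6-joint arm with a two-finger parallel gripper is mounted at the origin on a cart in front of the work surface, level with it; the furniture and walls round the work are solid. World frame = base frame: x ahead of the robot, y to its left, z up, the work surface at z = 0. Lengths are in m, angles in rad, forces in N, time in s.
With the tool pointing down it reaches from about 0.35 to 0.975 m from the base axis. Payload 4.9 kg.
Tool frame: the origin (TCP) lies at the very end of the fingers, on their centre line; the grasp point (between the pads) lies ctrl.grip_point_offset behind it (ctrl.grip_point_offset is the distance from the TCP to the grasp point, in m); z points along the fingers, y is the direction in which the jaws open and shut (so a half turn about z gives the same grasp; the last joint's range is limited). The gripper opens to 85 mm and grips with 20 to 120 N. Pads are 22 mm wide; open, the fingers measure 114 mm over their backs; the gripper's body (76 mm by 85 mm) begins 54 mm behind the grasp point. The pads swing forward as they close: fully open they stand 13 mm farther back than shut.
Start: joints at [0.983, 0.053, 1.613, -0, 1.476, -0.119], TCP at [0.282, 0.558, 0.231] pointing down, gripper open.
Joint ranges: [-3.01, 3.01], [-1.01, 2.22], [0.06, 2.58], [-1.02, 4.17], [0.09, 2.62], [-3.14, 3.14]. Speed limits (rad/s): [2.57, 2.57, 3.14, 3.14, 3.14, 3.14].

INTERFACE

Orientations are given as a rotation vector (axis times angle).
In Python, from station import ctrl gives the robot as it stands. The module is installed in compiled form; this text tells all that it offers.
- The arm moves only by the shell command python3 -m creep 'ROWS' [FORCE]. ROWS is JSON, a list of rows, each a list of 5 numbers: the closure in counts, from 0 (fully open) to 255 (shut), then the shift along the tool's x, y, z in mm, then the turn about the tool's z in rad. A call has 1 to 12 rows; each row is the pose to reach, as a shift and turn from the pose commanded when the call began, along the tool's axes at that moment; what a row does not reach only later rows make up. A row lasts 1/12 s, in which the tool goes at most 41.7 mm and 7.16 degrees, less where a joint would pass 70% of its speed; a pose out of reach is approached as far as the arm can. A call with a gripper value outside its range is refused whole. The fingers move at their own pace and stop on an object; FORCE is the grip in N (left out, the last holds). Time passes only in rows, so rows that repeat a pose let the fingers close. It gives the time, the measured TCP pose, the force and the opening at its end, in the units of the state.
- ctrl.get_obs(): the state, without advancing time (a new reading comes with each control period).
- ctrl.get_image(name): name is "scene" or "top"; returns the picture (420x560x3 uint8, red, green, blue); there is no depth.
- ctrl.calibration(name): a dict with "fx", "fy", "cx", "cy" (pixels), "k1" (the pictures are not rectified: a ray, as slopes to the right and down, at radius r is drawn at 1 + k1 r^2 times it, then the intrinsics apply), "R" (3x3) and "t" (3): a world point X has camera coordinates R X + t. Camera axes: x right, y down, z forward; pixel columns grow to the right and rows downward; lengths in m; the calibration is good to about 2 mm. A picture is of the moment at which its call begins. calibration takes no time and is no camera call.
- ctrl.finish_job(): hands the job in, once; it reports no verdict.
Trained networks look in the newest picture that a camera, given by its name, has taken for a name from the list of things; names that differ only in an ending like _2 or _b are one class to them, and where a whole thing is asked for, a point or a joint stands for the part that bears it (a point fixed in the world has none). Each returns a list of dicts, best first, with "conf" (0 to 1); they miss things now and then, are a little off and sometimes report something else, mostly with a low value. They report only what shows in the picture. A call takes as long as a camera call. They do not tell look-alikes from the thing itself.
- ctrl.boxes_of(camera, label): "rect" ([left, top, width, height] in pixels, round what is visible of it).
- ctrl.outline_of(camera, label): "mask" (420x560 bool, what is visible of it) and "rect" ([left, top, width, height] in pixels, round what is visible of it).
The state is a dict: "t": time; "q": joint angles; "dq": joint speeds; "effort": joint torques, N m; "tool_pos": TCP position; "tool_rot": TCP orientation; "contact_force": force on the tool from outside, world axes, zero at the start; "wrist_torque": the same for the moment, N m; "opening": finger opening in m.
Only numpy, scipy, OpenCV 4.12 (cv2) and the standard library are available. Lean on these libraries where they do the work, as an engineer would, in place of code of your own. Each camera call takes 0.05 s, during which the arm holds its last target. There are 200 camera calls.

TASK

Make the little bench centrifuge ready: slide the blue rotor over its upright spindle until it rests on the drive flange, then press the red snap cap onto the stud above it, past the click, until it sits fully home on the rotor's hub. Do not stop at the click: finish while still holding the cap and pressing it down firmly (about 10 N), without letting go. Leave the timer, the specimen cup and the strip pot where they stand.

Things in the scene. Friction and masses are not known exactly. Their poses are not given: they have to be found in the camera images.
- centrifuge: White round bench centrifuge, housing 111 mm across and 45 mm tall, fixed to the worktop, with a bare upright spindle at its middle. Origin: on the spindle's axis at worktop height; z up; its black rocker switch faces -x. To the right of the free worktop (y below -0.1) stands a tall microscope with eyepieces reaching towards the robot, 0.35 to 0.42 m up.
- flange_top (a point): Middle of the top of the steel drive flange (34 mm across) at the spindle's foot, 50 mm above the worktop: the rotor rests on it. From here a steel shaft 20 mm across rises 34 mm along the axis; its top 3 mm are tapered (shoulder).
- spindle_top (a point): Very tip of the spindle, on its axis, 104 mm above the worktop; z up. The top 20 mm is a black stud 12 mm across with a tapered tip. Three orange spring pawls stick out of it, to 9.8 mm from the axis at 10 mm below the tip, and slope inwards above that.
- rotor_center (a point): Centre (on the axis, 18 mm above the underside) of the loose blue rotor, about 0.1 kg, standing hub up: disc 90 mm across, 10 mm thick, pocket rims to 12 mm; hub 44 mm across, rising to 36 mm above the underside; bore 23 mm right through. z up. Grasp the hub from above. Fitted, this point is 36 mm below spindle_top; any turn about the axis.
- cap_center (a point): Centre (on the axis, 18 mm above the rim) of the loose red snap cap, about 0.03 kg: round, 36 mm across, 36 mm tall, closed top with white dot, standing open end down. z up. Fully home this point is level with spindle_top, any turn about the axis. Hold it by its sides, fingertips some mm above the rim: the hub below is wider than the cap.
- cap_rim (a point): Middle of the cap's open lower rim: a lip of 14.6 mm bore, 5 mm deep, with a wider cavity above. On the stud the lip meets the pawls about 12 mm before home. Pushing squeezes them in with a force that rises to roughly 7 to 12 N; then they snap out above the lip (click: force drops, cap is drawn down) about 3 mm before the rim lands on the hub, 86 mm above the worktop.
- timer_center (a point): Bystander: small white lab timer lying flat, 60 x 64 x 18 mm, loose. The point is at its centre, 9 mm up.
- specimen_cup_center (a point): Bystander: lidded specimen cup with an orange lid, 65 mm across, 71 mm tall, loose. The point is at its centre, half-way up.
- strip_pot_center (a point): Bystander: white test-strip pot with a blue lid, 38 mm across, 68 mm tall, loose. The point is at its centre, half-way up.
Mind the look-alikes: they are no part of the job. Of the things like the part that bears cap_center, leave any that is black, green or purple; of the rest the larger one is meant.

How it is judged:
By the outcome, as a careful person would: the job done as asked, in the order asked, and still so for the second after the job is handed in, while the arm keeps its last pose, push and grip.
It also fails if it takes over 72 s, if anything falls off the work surface, if the arm or the gripper's body presses on something with over 40 N, if the wrist force passes 120 N, or if a joint passes its speed limit or range.

## Working session

There is one attempt and no reset: what is moved stays moved. The work goes in short steps, Python scripts to look and compute and a shell command to move; the robot and the scene stay as the last step left them, time stands still between calls to the robot, and variables do not carry over. Pictures are saved under pics/ and viewed, about 8 in all and at most 12, crops included, and the job is handed in when it is done.

```bash
mkdir -p pics
cat > h.py <<'E'
from station import ctrl
import numpy as np, cv2
def cal(n):
    c=ctrl.calibration(n); return c,np.array(c["R"]),np.array(c["t"])
def proj(n,X):
    c,R,t=cal(n); p=R@np.array(X,float)+t; s=p[:2]/p[2]; s=s*(1+c["k1"]*(s@s))
    return np.array([c["fx"]*s[0]+c["cx"],c["fy"]*s[1]+c["cy"]])
def onz(n,uv,z):
    c,R,t=cal(n); d=np.array([(uv[0]-c["cx"])/c["fx"],(uv[1]-c["cy"])/c["fy"]]); s=d.copy()
    for _ in range(20): s=d/(1+c["k1"]*(s@s))
    r=R.T@np.array([s[0],s[1],1]); o=-R.T@t
    return o+r*(z-o[2])/r[2]
def save(n,img,crop=None,k=1):
    if crop: x,y,w,h=crop; img=img[y:y+h,x:x+w]
    img=cv2.resize(img,None,fx=k,fy=k,interpolation=cv2.INTER_CUBIC)
    cv2.imwrite("pics/"+n,img[:,:,::-1])
E
python3 - <<'E'
from h import *
for n in("scene","top"):
    im=ctrl.get_image(n); save(n+"0.png",im)
    c,R,t=cal(n); print(n,-R.T@t,c["fx"],c["k1"])
    for l in("centrifuge","rotor_center","cap_center","timer_center","specimen_cup_center","strip_pot_center"):
        print(l,[(np.round(b["rect"]).tolist(),round(b["conf"],2)) for b in ctrl.boxes_of(n,l)])
print(ctrl.get_obs(),ctrl.grip_point_offset)
a=cv2.imread("pics/scene0.png");b=cv2.imread("pics/top0.png")
E
```

```text
scene [-0.08323525 -0.51549287  0.99625629] 525.7121505618071 0.01530597247615668
centrifuge [([246.0, 197.0, 42.0, 41.0], 0.95)]
rotor_center [([186.0, 184.0, 30.0, 30.0], 0.89), ([297.0, 264.0, 21.0, 20.0], 0.35)]
cap_center [([331.0, 311.0, 14.0, 20.0], 0.84), ([313.0, 234.0, 13.0, 22.0], 0.81), ([300.0, 262.0, 16.0, 19.0], 0.8), ([304.0, 300.0, 13.0, 15.0], 0.51)]
timer_center [([211.0, 229.0, 29.0, 26.0], 0.85), ([242.0, 194.0, 43.0, 45.0], 0.73)]
specimen_cup_center [([328.0, 197.0, 28.0, 35.0], 0.74)]
strip_pot_center [([249.0, 159.0, 15.0, 23.0], 0.81), ([302.0, 264.0, 13.0, 22.0], 0.7)]
top [0.376045   0.14732882 1.02389792] 446.4884036067022 0.0043496383957952215
centrifuge [([222.0, 193.0, 51.0, 57.0], 0.89)]
rotor_center [([145.0, 232.0, 36.0, 38.0], 0.81)]
cap_center [([308.0, 197.0, 16.0, 16.0], 0.77), ([361.0, 259.0, 14.0, 14.0], 0.69), ([329.0, 233.0, 15.0, 18.0], 0.63), ([386.0, 254.0, 21.0, 15.0], 0.55), ([223.0, 194.0, 50.0, 51.0], 0.31)]
timer_center [([224.0, 260.0, 31.0, 30.0], 0.82)]
specimen_cup_center [([292.0, 144.0, 31.0, 28.0], 0.72)]
strip_pot_center [([173.0, 162.0, 16.0, 22.0], 0.59)]
{'t': 0.7, 'q': array([ 9.82992678e-01,  5.26477400e-02,  1.61285019e+00, -2.68771548e-05,
        1.47601083e+00, -1.19006031e-01]), 'dq': array([-0.00062734, -0.00047097,  0.00068382, -0.00036851,  0.00037213,
        0.00124676]), 'effort': array([ 7.66869271e-04, -3.93566608e+01, -3.70358133e+01, -5.85677094e-05,
        4.92979179e-04,  2.25375277e-05]), 'tool_pos': array([0.2823929 , 0.55756441, 0.2313658 ]), 'tool_rot': array([7.29644436e-01, 3.05563140e+00, 1.09081464e-04]), 'contact_force': array([-0.28619797,  1.24185093, -0.39503495]), 'wrist_torque': array([-0.00456577,  0.02259232, -0.02329183]), 'opening': 0.08574388349585192} 0.0187
```

View pics/scene0.png

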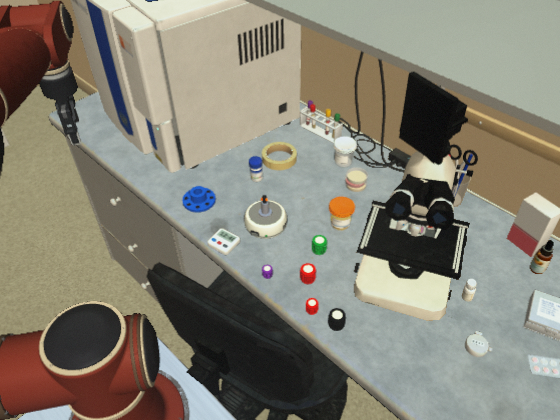

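View pics/top0.png

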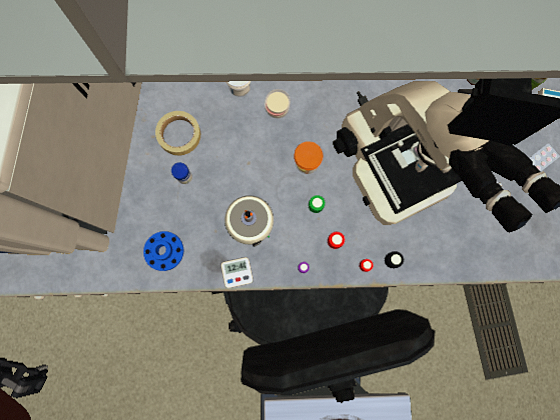

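Caps: black (top 396,260 / scene 337,319), green (317,204 / 319,244), purple (304,267 / 267,271), small red (366,265 / 312,306) and large red (337,240 / 308,272). The larger of the two reds, at top (337,240), fits the description. Next I'll confirm it in a crop and measure.

```bash
cat > m.py <<'E'
from h import *
import itertools
def blob(im,kind,near,rad):
    h=cv2.cvtColor(im,cv2.COLOR_RGB2HSV).astype(int)
    H,S,V=h[...,0],h[...,1],h[...,2]
    m={"red":((H<8)|(H>172))&(S>130)&(V>70),"blue":(H>100)&(H<125)&(S>130)&(V>60)}[kind]
    yy,xx=np.mgrid[:420,:560]; m&=(np.hypot(xx-near[0],yy-near[1])<rad)
    return m.astype(np.uint8)
def hull(m):
    p=np.argwhere(m)[:,::-1].astype(np.int32); return cv2.convexHull(p)
def fit(n,m,circles,x0):
    # silhouette fit: hull of projected circles (z,r) vs hull of mask
    from scipy.optimize import least_squares
    mm=cv2.moments(hull(m)); c=np.array([mm["m10"],mm["m01"]])/mm["m00"]
    a=np.linspace(0,2*np.pi,40,endpoint=False)
    def f(xy):
        P=[proj(n,[xy[0]+r*np.cos(t),xy[1]+r*np.sin(t),z]) for z,r in circles for t in a]
        q=cv2.moments(cv2.convexHull(np.array(P,np.float32))); return np.array([q["m10"],q["m01"]])/q["m00"]-c
    s=least_squares(f,x0,diff_step=1e-3); P=[proj(n,[s.x[0]+r*np.cos(t),s.x[1]+r*np.sin(t),z]) for z,r in circles for t in a]
    return s.x,cv2.contourArea(hull(m)),cv2.contourArea(cv2.convexHull(np.array(P,np.float32)))
ROT=[(0.,.045),(.012,.045),(.036,.022)]
CAP=[(0.,.018),(.036,.018)]
E
python3 - <<'E'
from m import *
im={n:ctrl.get_image(n) for n in("top","scene")}
for n,r,c in(("top",(163,251),(337,240)),("scene",(199,199),(308,272))):
    print(n,"rotor",fit(n,blob(im[n],"blue",r,26),ROT,onz(n,r,.01)[:2]))
    print(n,"cap",fit(n,blob(im[n],"red",c,12),CAP,onz(n,c,.02)[:2]))
for n,c in(("top",(366,265)),("scene",(312,306))):
    print(n,"small",fit(n,blob(im[n],"red",c,9),CAP,onz(n,c,.02)[:2]))
for n,l in(("top",(249,216)),("scene",(265,198))): print("spindle",n,onz(n,l,.104))
H=[("top",(309,153),.071),("scene",(342,206),.071),("top",(180,170),.068),("scene",(256,160),.068),("top",(237,272),.018),("scene",(224,240),.018)]
for n,p,z in H: print(n,p,onz(n,p,z))
A=cv2.resize(im["top"][180:280,220:410],None,fx=4,fy=4,interpolation=2)
save("c1.png",A)
B=cv2.resize(im["scene"][185:335,230:350],None,fx=4,fy=4,interpolation=2); save("c2.png",B)
E
```

```text
top rotor (array([0.4760172 , 0.37790355]), 1213.0, 1303.246946699568)Traceback (most recent call last):
  File "<stdin>", line 5, in <module>
  File "m.py", line 19, in fit
    s=least_squares(f,x0,diff_step=1e-3); P=[proj(n,[s.x[0]+r*np.cos(t),s.x[1]+r*np.sin(t),z]) for z,r in circles for t in a]
    return func(*args, **kwargs)
    result = trf(vector_fun.fun, vector_fun.jac, x0, f0, J0, lb, ub, ftol, xtol,
                 gtol, max_nfev, x_scale, loss_function, tr_solver,
                 tr_options.copy(), verbose, callback=callback_wrapped)
    return trf_no_bounds(
        fun, jac, x0, f0, J0, ftol, xtol, gtol, max_nfev, x_scale,
        loss_function, tr_solver, tr_options, verbose, callback=callback)
    J = jac(x)
    self._update_jac()
    ~~~~~~~~~~~~~~~~^^
    self.J = self.jac_wrapped(xp_copy(self.x), f0=self.f)
             ~~~~~~~~~~~~~~~~^^^^^^^^^^^^^^^^^^^^^^^^^^^^
    J, dct = approx_derivative(
             ~~~~~~~~~~~~~~~~~^
        self.fun,
        ^^^^^^^^^
    ...<2 lines>...
        **self.finite_diff_options,
        ^^^^^^^^^^^^^^^^^^^^^^^^^^^
    )
    
[... 420 characters left out ...]
 **self.kwargs))
                      ~~~~~~~~^^^^^^^^^^^^^^^^^^^^^^^^^^^^^^
    return np.atleast_1d(self.fun(x))
                         ~~~~~~~~^^^
    return self.f(x, *self.args, **self.kwargs)
           ~~~~~~^^^^^^^^^^^^^^^^^^^^^^^^^^^^^^
  File "m.py", line 17, in f
    P=[proj(n,[xy[0]+r*np.cos(t),xy[1]+r*np.sin(t),z]) for z,r in circles for t in a]
       ~~~~^^^^^^^^^^^^^^^^^^^^^^^^^^^^^^^^^^^^^^^^^^^
  File "h.py", line 6, in proj
    c,R,t=cal(n); p=R@np.array(X,float)+t; s=p[:2]/p[2]; s=s*(1+c["k1"]*(s@s))
          ~~~^^^
  File "h.py", line 4, in cal
    c=ctrl.calibration(n); return c,np.array(c["R"]),np.array(c["t"])
ValueError: time passes only in moves, steps and waits
```

```bash
sed -i 's/^def cal(n):/import functools\n@functools.lru_cache\ndef cal(n):/' h.py
python3 - <<'E'
from m import *
im={n:ctrl.get_image(n) for n in("top","scene")}
for n,r,c in(("top",(163,251),(337,240)),("scene",(199,199),(308,272))):
    print(n,"rotor",fit(n,blob(im[n],"blue",r,26),ROT,onz(n,r,.01)[:2]))
    print(n,"cap",fit(n,blob(im[n],"red",c,12),CAP,onz(n,c,.02)[:2]))
for n,c in(("top",(366,265)),("scene",(312,306))):
    print(n,"small",fit(n,blob(im[n],"red",c,9),CAP,onz(n,c,.02)[:2]))
for n,l in(("top",(249,216)),("scene",(265,198))): print("spindle",n,onz(n,l,.104))
H=[("top",(309,153),.071),("scene",(342,206),.071),("top",(180,170),.068),("scene",(256,160),.068),("top",(237,272),.018),("scene",(224,240),.018)]
for n,p,z in H: print(n,p,onz(n,p,z))
A=cv2.resize(im["top"][180:280,220:410],None,fx=4,fy=4,interpolation=2)
save("c1.png",A)
B=cv2.resize(im["scene"][185:335,230:350],None,fx=4,fy=4,interpolation=2); save("c2.png",B)
E
```

```text
top rotor (array([0.4760172 , 0.37790355]), 1213.0, 1303.246946699568)
top cap (array([ 0.48943365, -0.01256731]), 211.0, 243.22146371821873)
scene rotor (array([0.47592065, 0.37951371]), 630.0, 709.9319723016815)
scene cap (array([ 0.48972751, -0.0113681 ]), 260.5, 294.46143488166854)
top small (array([ 0.43127087, -0.07741925]), 123.0, 258.4120090249926)
scene small (array([ 0.42877808, -0.07999283]), 155.5, 326.13116632867604)
spindle top [0.53413256 0.18005469 0.104     ]
spindle scene [0.53583837 0.17620612 0.104     ]
top (309, 153) [0.67925719 0.04567553 0.071     ]
scene (342, 206) [0.67252813 0.04333954 0.071     ]
top (180, 170) [0.64625415 0.33116519 0.068     ]
scene (256, 160) [0.64779783 0.33063196 0.068     ]
top (237, 272) [0.42298426 0.211644   0.018     ]
scene (224, 240) [0.42026042 0.20738628 0.018     ]
```

View pics/c1.png

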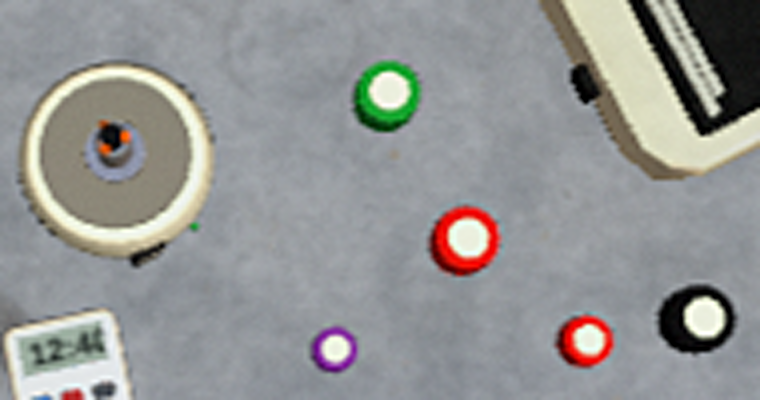

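View pics/c2.png

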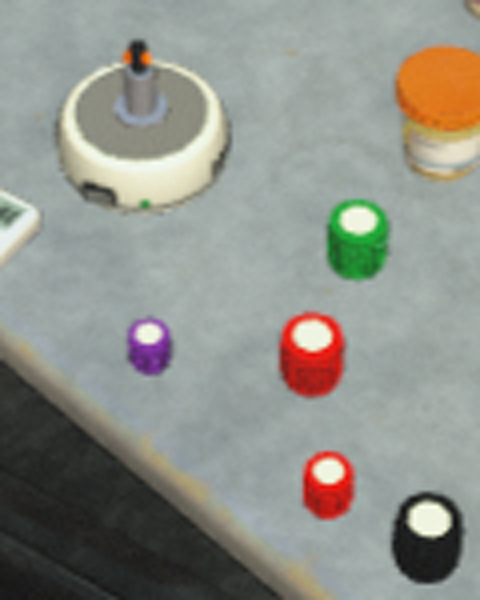

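The crops confirm it. The large red cap is at c1 (465,240) / c2 (312,355), clearly larger than the small red one at c1 (585,342). Its position is about (0.490,-0.012). The rotor is at about (0.476,0.379). I'm setting out for a spot above the rotor, moving sideways first to stay clear of the cabinet.

```bash
cat > go.py <<'E'
from h import *
import sys
from scipy.spatial.transform import Rotation as Ro
def to(P,o=None):
    o=o or ctrl.get_obs(); R=Ro.from_rotvec(o["tool_rot"]).as_matrix()
    y=np.degrees(np.arctan2(R[1,1],R[0,1]))
    print("tcp",o["tool_pos"].round(4),"jaw yaw",round(y,2),"tilt",R[:,2].round(3),"shift mm",(R.T@(np.array(P)-o["tool_pos"])*1000).round(1),"t",o["t"],"F",o["contact_force"].round(2),"op",round(o["opening"],4))
if __name__=="__main__": to([float(v) for v in sys.argv[1:4]])
E
python3 -m creep '[[0,-16,-32,0,0],[0,-32,-64,0,0],[0,-48,-96,0,0],[0,-64,-128,0,0],[0,-80,-159,0,0],[0,-110,-145,0,0],[0,-140,-130,0,0],[0,-170,-115,10,0],[0,-200,-100,20,0],[0,-230,-85,40,0],[0,-254,-73,60,0],[0,-254,-73,80,0]]'
python3 - <<'E'
from m import *; from go import to
to([.476,.3787,.014])
im={n:ctrl.get_image(n) for n in("top","scene")}
for n,uv in(("top",(248,213)),("scene",(264.5,196))): print("tip",onz(n,uv,.104)[:2])
def orange(a):
    h=cv2.cvtColor(a,cv2.COLOR_RGB2HSV); return (h[...,0]>3)&(h[...,0]<16)&(h[...,1]>150)&(h[...,2]>120)
for n,c in(("top",(248,215)),("scene",(264,199))):
    m=orange(im[n]); yy,xx=np.mgrid[:420,:560]; m&=np.hypot(xx-c[0],yy-c[1])<9
    p=np.argwhere(m)[:,::-1]; print(n,len(p),"orange bbox mid",(p.min(0)+p.max(0))/2,onz(n,(p.min(0)+p.max(0))/2,.094)[:2])
    # grey deck/flange fit: housing
    mk=ctrl.outline_of(n,"centrifuge")
    mk=mk[0]["mask"].astype(np.uint8); 
    mk=cv2.morphologyEx(mk,cv2.MORPH_OPEN,cv2.getStructuringElement(2,(17,17)))
    print("housing",fit(n,mk,[(0.,.0555),(.036,.0555),(.045,.049)],onz(n,c,.09)[:2]))
a=cv2.resize(im["top"][190:240,220:275],None,fx=7,fy=7,interpolation=2);b=cv2.resize(im["scene"][190:240,240:295],None,fx=7,fy=7,interpolation=2)
save("s1.png",np.hstack([a,b]))
E
```

```text
t: 1.9
tool_pos: [0.4806, 0.377, 0.1509]
tool_rot: [0.734, 3.052, 0.002]
contact_force: [-0.8, 0.1, -0.2]
opening: 0.0852
tcp [0.4806 0.377  0.1509] jaw yaw 62.95 tilt [ 0.003  0.001 -1.   ] shift mm [  5.2  -0.9 136.9] t 1.9 F [-0.83  0.09 -0.16] op 0.0852
tip [0.54053467 0.18204539]
tip [0.53988494 0.18220421]
top 15 orange bbox mid [248. 214.] [0.54017942 0.18245346]
housing (array([0.54075715, 0.18451086]), 1867.5, 1972.7762227462372)
scene 12 orange bbox mid [264. 199.] [0.5385894  0.18316119]
housing (array([0.54284299, 0.1858707 ]), 1334.0, 1478.8110071377596)
```

View pics/s1.png

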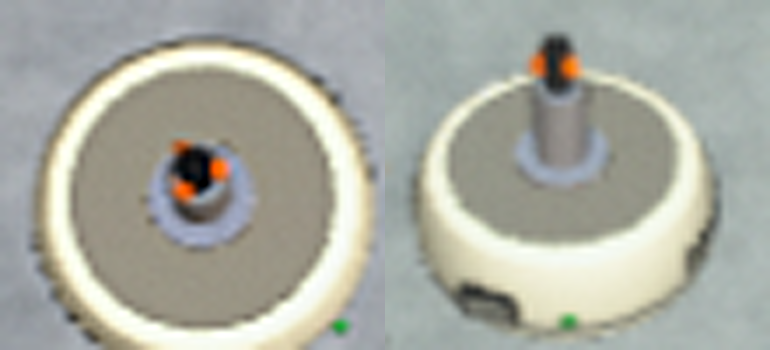

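The spindle tip shows at top (247.5,213.4) and scene (264,195.6), which puts it at about (0.540,0.182). I'm descending on the rotor.

```bash
python3 -m creep '[[0,0,1,25,0],[0,0,1,50,0],[0,0,1,75,0],[0,0,1,95,0],[0,0,1,115,0],[0,0,1,125,0],[0,0,1,132,0],[0,0,1,136,0],[0,0,1,136,0],[0,0,1,136,0]]'
python3 - <<'E'
from m import *; from go import to
to([.476,.3787,.014])
for n,r in(("top",(163,251)),("scene",(199,199))):
    im=ctrl.get_image(n); 
    s=im[max(r[1]-45,0):r[1]+30,r[0]-45:r[0]+45]; save("r_%s.png"%n,s,k=4)
a=cv2.imread("pics/r_top.png");b=cv2.imread("pics/r_scene.png"); cv2.imwrite("pics/r.png",np.hstack([a,b]))
E
```

```text
t: 2.93
tool_pos: [0.4772, 0.3792, 0.0168]
tool_rot: [0.729, 3.054, 0.002]
contact_force: [-0.2, 0.9, 0.2]
opening: 0.0852
tcp [0.4772 0.3792 0.0168] jaw yaw 63.16 tilt [ 0.002  0.001 -1.   ] shift mm [ 0.9 -1.   2.8] t 2.9333 F [-0.17  0.93  0.19] op 0.0852
```

View pics/r.png

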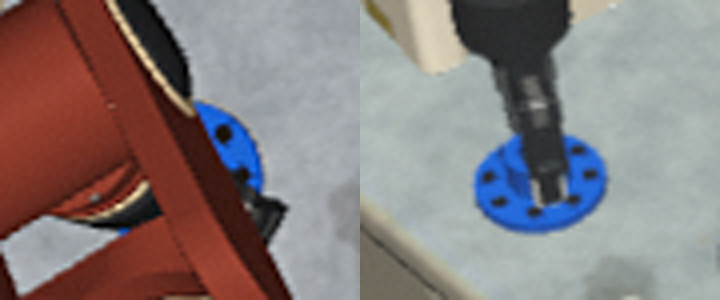

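The fingers straddle the hub in the scene view (crop ~545,170), and the arm hides the top view. Closing and lifting.

```bash
python3 -m creep '[[200,0,0,0,0],[200,0,0,0,0],[200,0,0,0,0],[200,0,0,0,0],[200,0,0,0,0],[200,0,0,0,0],[200,0,0,0,0],[200,0,0,0,0]]' 40
python3 -m creep '[[200,0,0,-10,0],[200,0,0,-30,0],[200,0,0,-60,0],[200,0,0,-90,0],[200,0,0,-120,0],[200,0,0,-135,0],[200,0,0,-135,0],[200,0,0,-135,0],[200,0,0,-135,0]]'
python3 go.py 0.54 0.182 0.148
```

```text
t: 3.7
tool_pos: [0.477, 0.3789, 0.0161]
tool_rot: [0.73, 3.055, 0.001]
contact_force: [0.2, -0.6, 4.4]
opening: 0.0431
t: 4.45
tool_pos: [0.4752, 0.3778, 0.1481]
tool_rot: [-0.729, -3.053, 0.004]
contact_force: [0.1, 0.6, -1.7]
opening: 0.0428
tcp [0.4752 0.3778 0.1481] jaw yaw 63.14 tilt [-0.003 -0.002 -1.   ] shift mm [-146.3 -145.5    0.3] t 4.45 F [ 0.14  0.58 -1.74] op 0.0428
```

```bash
python3 -m creep '[[200,-15,-15,0,0],[200,-35,-35,0,0],[200,-58,-58,0,0],[200,-81,-81,0,0],[200,-104,-104,0,0],[200,-125,-125,0,0],[200,-138,-138,0,0],[200,-146,-145,0,0],[200,-146,-145,0,0],[200,-146,-145,0,0],[200,-146,-145,0,0],[200,-146,-145,0,0]]'
python3 - <<'E'
from m import *; from go import to
to([.54,.182,.148])
zb=ctrl.get_obs()["tool_pos"][2]-.0155
g=[]
for n,c in(("top",(248,213)),("scene",(264.5,190))):
    im=ctrl.get_image(n); m=blob(im,"blue",c,45); m=cv2.morphologyEx(m,cv2.MORPH_OPEN,np.ones((2,2),np.uint8))
    r=cv2.boundingRect(m); print(n,r,m.sum())
    a=np.linspace(0,2*np.pi,60)
    g.append(cv2.resize(im[150:240,200:300],None,fx=4,fy=4,interpolation=2))
    if n=="scene": print(fit(n,m,[(zb,.045),(zb+.012,.045)],[.54,.182]))
save("h.png",np.hstack(g))
E
```

```text
t: 5.45
tool_pos: [0.5406, 0.1844, 0.1498]
tool_rot: [-0.727, -3.055, 0.0]
contact_force: [0.6, 0.4, -0.4]
opening: 0.0429
tcp [0.5406 0.1844 0.1498] jaw yaw 63.23 tilt [-0.001  0.    -1.   ] shift mm [-0.6 -2.4  1.8] t 5.45 F [ 0.57  0.43 -0.36] op 0.0429
top (226, 201, 44, 33) 478
scene (246, 158, 37, 43) 630
(array([0.54524384, 0.19366084]), 1034.0, 861.169995185337)
```

View pics/h.png

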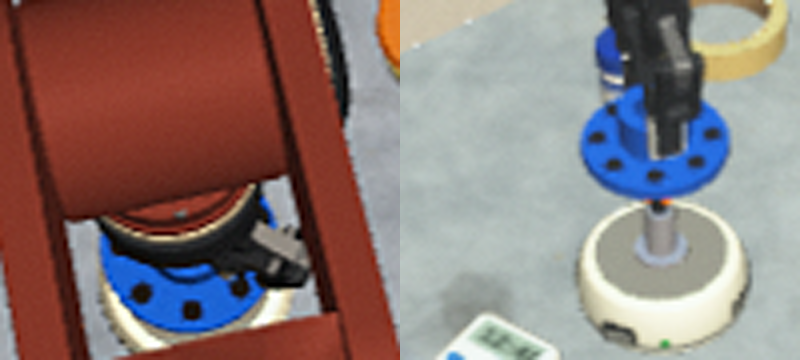

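The rotor hangs level over the spindle: disc in the scene crop from x≈580 to 730 with the bottom at 198. The blue pot polluted the mask, so I'll use the disc's extreme edges instead.

```bash
cat > rim.py <<'E'
from m import *
from scipy.optimize import least_squares
def rim(n,im,c,zb,umin,vmin):
    m=blob(im,"blue",c,45); m[:vmin]=0; m[:,:umin]=0
    m=cv2.morphologyEx(m,cv2.MORPH_OPEN,np.ones((2,2),np.uint8))
    x,y,w,h=cv2.boundingRect(m); obs=np.array([x-.5,x+w-.5,y+h-.5])
    a=np.linspace(0,2*np.pi,72)
    def f(p):
        P=np.array([proj(n,[p[0]+.045*np.cos(t),p[1]+.045*np.sin(t),z]) for z in(zb,zb+.011) for t in a])
        return np.array([P[:,0].min(),P[:,0].max(),P[:,1].max()])-obs
    s=least_squares(f,[.54,.182],diff_step=1e-3); return obs,s.x.round(4),s.fun.round(2)
E
python3 - <<'E'
from rim import *; from go import to
to([.54,.182,.148])
zb=ctrl.get_obs()["tool_pos"][2]-.0155
for n,c,u,v in(("top",(248,213),215,205),("scene",(264.5,190),235,174)):
    print(n,rim(n,ctrl.get_image(n),c,zb,u,v))
for n,uv in(("top",(247.4,213.4)),("scene",(264.0,195.6))): print("tip",onz(n,uv,.104)[:2])
for n,uv in(("top",(248.6,217.4)),("scene",(264.9,211))): print("flange",onz(n,uv,.05)[:2])
E
```

```text
tcp [0.5408 0.1843 0.1502] jaw yaw 63.23 tilt [-0.  0. -1.] shift mm [-0.3 -2.4  2.2] t 5.55 F [-0.21  0.45 -1.02] op 0.0427
top (array([225.5, 266.5, 233.5]), array([0.5385, 0.1843]), array([-2.08,  2.1 , -0.04]))
scene (array([246.5, 282.5, 200.5]), array([0.5394, 0.1796]), array([-0.79,  0.79, -0.06]))
tip [0.53971394 0.18330772]
tip [0.54001229 0.18411611]
flange [0.54029776 0.18290297]
flange [0.54028581 0.18398389]
```

The rotor's edges give mixed readings at about half a pixel. Averaging with the grasp data puts it within about 1 mm of the axis, so I'll correct by (-0.6,-0.8) mm and feel the way down.

```bash
python3 -m creep '[[200,-0.6,-0.8,10,0],[200,-0.6,-0.8,20,0],[200,-0.6,-0.8,28,0],[200,-0.6,-0.8,33,0],[200,-0.6,-0.8,37,0],[200,-0.6,-0.8,41,0],[200,-0.6,-0.8,44,0],[200,-0.6,-0.8,46,0],[200,-0.6,-0.8,46,0],[200,-0.6,-0.8,46,0]]'
python3 go.py .54 .1836 .0655
python3 -m creep '[[200,0,0,2,0],[200,0,0,4,0],[200,0,0,5,0],[200,0,0,6,0],[200,0,0,6,0],[200,0,0,6,0]]'
```

```text
t: 6.48
tool_pos: [0.5415, 0.1824, 0.1044]
tool_rot: [0.73, 3.055, 0.001]
contact_force: [0.7, 1.1, -0.7]
opening: 0.043
tcp [0.5415 0.1824 0.1044] jaw yaw 63.14 tilt [ 0.  0. -1.] shift mm [ 1.9  0.4 38.9] t 6.4833 F [ 0.73  1.11 -0.66] op 0.043
t: 6.98
tool_pos: [0.5414, 0.1823, 0.0983]
tool_rot: [0.73, 3.056, 0.0]
contact_force: [0.9, 1.2, -1.4]
opening: 0.0426
```

```bash
python3 -m creep '[[200,0,0,2,0],[200,0,0,3,0],[200,0,0,4,0],[200,0,0,5,0],[200,0,0,6,0],[200,0,0,6,0]]'
python3 -m creep '[[200,0,0,2,0],[200,0,0,4,0],[200,0,0,6,0],[200,0,0,8,0],[200,0,0,8,0]]'
```

```text
t: 7.48
tool_pos: [0.5418, 0.1833, 0.0926]
tool_rot: [0.73, 3.055, 0.004]
contact_force: [2.7, 5.5, 0.9]
opening: 0.043
t: 7.9
tool_pos: [0.5418, 0.1834, 0.0845]
tool_rot: [0.73, 3.055, 0.004]
contact_force: [1.7, 6.2, -0.1]
opening: 0.0431
```

The bore is on the shaft. A side force of about 6 N towards +jaw shows the offset, so I'll ease that way and carry on down.

```bash
python3 -m creep '[[200,0,1,0,0],[200,0,1,3,0],[200,0,1,6,0],[200,0,1,9,0],[200,0,1,12,0],[200,0,1,14,0],[200,0,1,15,0],[200,0,1,15,0],[200,0,1,15,0]]'
```

```text
t: 8.65
tool_pos: [0.5417, 0.1835, 0.0688]
tool_rot: [-0.73, -3.055, -0.001]
contact_force: [2.1, 6.0, 0.6]
opening: 0.0431
```

```bash
python3 -m creep '[[200,0,1,1,0],[200,0,1,2,0],[200,0,1,3,0],[200,0,1,4,0],[200,0,1,4,0]]'
python3 -m creep '[[200,0,0,1,0],[200,0,0,1,0]]'
```

```text
t: 9.07
tool_pos: [0.5419, 0.1836, 0.0661]
tool_rot: [-0.729, -3.054, 0.002]
contact_force: [-3.9, 1.5, 7.3]
opening: 0.0431
t: 9.23
tool_pos: [0.5419, 0.1836, 0.066]
tool_rot: [-0.729, -3.054, 0.003]
contact_force: [-7.0, 0.3, 12.9]
opening: 0.043
```

It landed with the underside at 50 mm. Releasing and backing off.

```bash
python3 -m creep '[[200,0,0,-1.5,0],[0,0,0,-1.5,0],[0,0,0,-1.5,0],[0,0,0,-1.5,0],[0,0,0,-1.5,0],[0,0,0,-1.5,0],[0,0,0,-1.5,0],[0,0,0,-15,0],[0,0,0,-45,0],[0,0,0,-80,0],[0,0,0,-115,0],[0,0,0,-115,0]]'
python3 go.py .4896 -.012 .1
```

```text
t: 10.23
tool_pos: [0.5469, 0.1851, 0.1898]
tool_rot: [0.726, 3.042, 0.01]
contact_force: [1.5, 0.0, 1.7]
opening: 0.0856
tcp [0.5469 0.1851 0.1898] jaw yaw 63.15 tilt [ 0.015  0.003 -1.   ] shift mm [ -36.7 -202.6   88.3] t 10.2333 F [1.54 0.05 1.69] op 0.0856
```

```bash
python3 -m creep '[[0,0,0,0,0],[0,0,0,0,0],[0,0,0,0,0]]'
python3 - <<'E'
from m import *; from go import to
to([.4896,-.012,.12])
E
```

```text
t: 10.48
tool_pos: [0.5413, 0.1838, 0.1779]
tool_rot: [-0.729, -3.053, 0.002]
contact_force: [0.6, -0.2, 0.7]
opening: 0.0854
tcp [0.5413 0.1838 0.1779] jaw yaw 63.14 tilt [-0.003 -0.001 -1.   ] shift mm [ -42.5 -198.    58.1] t 10.4833 F [ 0.6  -0.19  0.68] op 0.0854
```

```bash
python3 -m creep '[[0,-3,-15,0,0],[0,-10,-45,0,0],[0,-17,-80,0,0],[0,-24,-115,0,0],[0,-31,-145,10,0],[0,-37,-172,25,0],[0,-42,-190,40,0],[0,-42.5,-198,50,0],[0,-42.5,-198,58,0],[0,-42.5,-198,58,0],[0,-42.5,-198,58,0],[0,-42.5,-198,58,0]]'
python3 - <<'E'
from m import *; from go import to
to([.4896,-.012,.008])
F=[(.05,.045),(.062,.045),(.086,.022)]
g=[]
for n,r,c in(("top",(248,216),(337,240)),("scene",(265,208),(308,272))):
    im=ctrl.get_image(n); m=blob(im,"blue",r,32)
    print(n,"rotor",fit(n,m,F,[.54,.184]))
    m=blob(im,"red",c,12)
    print(n,"cap",fit(n,m,CAP,[.4896,-.012]))
    g.append(cv2.resize(im[175:295,220:320] if n=="top" else im[170:290,230:330],None,fx=4,fy=4,interpolation=2))
save("k.png",np.hstack(g))
E
```

```text
t: 11.48
tool_pos: [0.4913, -0.0109, 0.1219]
tool_rot: [0.727, 3.055, 0.0]
contact_force: [0.8, 0.8, -0.4]
opening: 0.0852
tcp [ 0.4913 -0.0109  0.1219] jaw yaw 63.23 tilt [ 0.001  0.    -1.   ] shift mm [  1.2  -1.8 113.9] t 11.4833 F [ 0.79  0.76 -0.42] op 0.0852
top rotor (array([0.53965849, 0.18226191]), 1224.5, 1340.4451761626406)
top cap (array([ 0.48854089, -0.01873117]), 329.5, 244.35728181619197)
scene rotor (array([0.53977989, 0.18286286]), 725.5, 830.8836586783873)
scene cap (array([ 0.48962548, -0.01135296]), 257.0, 294.4785902830772)
```

View pics/k.png

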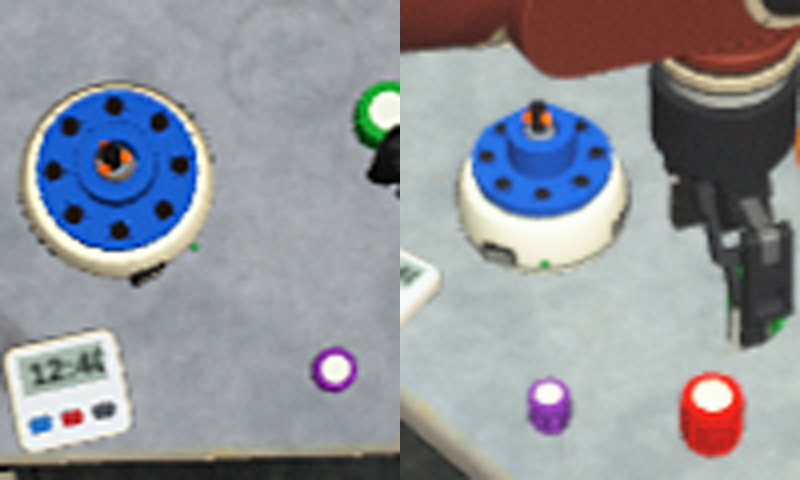

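The rotor is seated flat on the centrifuge (k crop top 115,165, scene 543,165), with the stud and pawls showing above the hub. The open gripper is above the cap, so I'm descending.

```bash
python3 -m creep '[[0,1.2,-1.8,15,0],[0,1.2,-1.8,40,0],[0,1.2,-1.8,65,0],[0,1.2,-1.8,85,0],[0,1.2,-1.8,100,0],[0,1.2,-1.8,108,0],[0,1.2,-1.8,113,0],[0,1.2,-1.8,113,0],[0,1.2,-1.8,113,0],[0,1.2,-1.8,113,0]]'
python3 go.py .4896 -.012 .008
python3 -m creep '[[220,0,0,0,0],[220,0,0,0,0],[220,0,0,0,0],[220,0,0,0,0],[220,0,0,0,0],[220,0,0,0,0],[220,0,0,0,0],[220,0,0,0,0]]' 50
python3 go.py .4896 -.012 .008
```

```text
t: 12.42
tool_pos: [0.49, -0.013, 0.0097]
tool_rot: [0.729, 3.053, 0.0]
contact_force: [-0.7, -0.0, -0.3]
opening: 0.0852
tcp [ 0.49   -0.013   0.0097] jaw yaw 63.15 tilt [ 0.002 -0.    -1.   ] shift mm [0.8 0.7 1.7] t 12.4167 F [-0.65 -0.01 -0.27] op 0.0852
t: 13.08
tool_pos: [0.4893, -0.013, 0.0088]
tool_rot: [0.729, 3.055, -0.0]
contact_force: [-1.3, -0.3, 4.8]
opening: 0.034
tcp [ 0.4893 -0.013   0.0088] jaw yaw 63.14 tilt [ 0.001 -0.    -1.   ] shift mm [0.1 1.  0.8] t 13.0833 F [-1.33 -0.35  4.78] op 0.034
```

```bash
python3 -m creep '[[220,0,0,-8,0],[220,0,0,-25,0],[220,0,0,-55,0],[220,0,0,-90,0],[220,0,0,-120,0],[220,0,0,-135,0],[220,0,0,-141,0],[220,0,0,-141,0],[220,0,0,-141,0],[220,0,0,-141,0]]'
python3 go.py .5408 .184 .150
```

```text
t: 13.92
tool_pos: [0.4874, -0.0126, 0.1471]
tool_rot: [-0.729, -3.052, 0.0]
contact_force: [0.4, -1.4, 0.8]
opening: 0.034
tcp [ 0.4874 -0.0126  0.1471] jaw yaw 63.13 tilt [-0.004  0.001 -1.   ] shift mm [ 41.3 199.5  -3. ] t 13.9167 F [ 0.36 -1.39  0.77] op 0.034
```

```bash
python3 -m creep '[[220,3,15,0,0],[220,10,45,0,0],[220,17,80,0,0],[220,25,115,0,0],[220,31,148,0,0],[220,37,174,0,0],[220,41,190,0,0],[220,42.5,199,0,0],[220,42.5,199,0,0],[220,42.5,199,0,0],[220,42.5,199,0,0],[220,42.5,199,0,0]]'
python3 - <<'E'
from m import *; from go import to
to([.5408,.184,.150])
o=ctrl.get_obs()["tool_pos"]; zb=o[2]-.0088
g=[]
for n in("top","scene"):
    im=ctrl.get_image(n); p=proj(n,[.5408,.184,zb+.018])
    try: print(n,p,fit(n,blob(im,"red",p,13),[(zb,.018),(zb+.036,.018)],[.5408,.184]))
    except Exception as e: print(n,e)
    print("axis px",[proj(n,[.5402,.1834,z]).round(1) for z in(.086,.104,zb,zb+.036)])
    x,y=int(p[0])-40,int(p[1])-40
    print(n,x,y); g.append(cv2.resize(im[y:y+90,x:x+80],None,fx=5,fy=5,interpolation=2))
save("l.png",np.hstack(g))
E
```

```text
t: 14.92
tool_pos: [0.5406, 0.1827, 0.1489]
tool_rot: [-0.732, -3.055, 0.001]
contact_force: [-0.1, 1.0, 0.1]
opening: 0.0338
tcp [0.5406 0.1827 0.1489] jaw yaw 63.06 tilt [-0.001 -0.    -1.   ] shift mm [ 0.4  1.3 -1.1] t 14.9167 F [-0.09  1.02  0.08] op 0.0338
top [245.89387054 208.07306511] (array([0.54455469, 0.1837998 ]), 361.0, 322.7038791747764)
axis px [array([247.7, 214.7]), array([247.4, 213.2]), array([246.6, 210. ]), array([245.8, 206.6])]
top 205 168
scene [263.43578611 179.04896417] (array([0.53049647, 0.18345088]), 118.5, 290.9105446358444)
axis px [array([264.5, 200.9]), array([264.3, 195.7]), array([263.7, 184.9]), array([263.1, 173.6])]
scene 223 139
```

View pics/l.png

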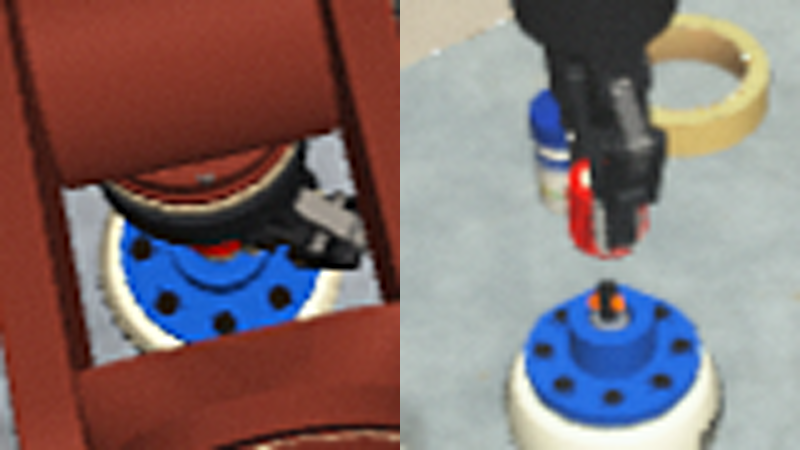

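The cap hangs above the stud: left edge at scene crop 570, so centre ≈608, with the stud tip at 607. I'm shifting about (0.4,1.3) mm and descending to the tip, then feeling.

```bash
python3 -m creep '[[220,0.4,1.3,8,0],[220,0.4,1.3,18,0],[220,0.4,1.3,26,0],[220,0.4,1.3,31,0],[220,0.4,1.3,33,0],[220,0.4,1.3,33,0],[220,0.4,1.3,33,0]]'
python3 -m creep '[[220,0,0,2,0],[220,0,0,3,0],[220,0,0,4,0],[220,0,0,5,0],[220,0,0,5,0],[220,0,0,5,0]]'
```

```text
t: 15.6
tool_pos: [0.541, 0.1852, 0.1161]
tool_rot: [-0.73, -3.056, 0.0]
contact_force: [0.4, -0.0, 0.1]
opening: 0.0343
t: 16.1
tool_pos: [0.541, 0.1852, 0.1112]
tool_rot: [-0.73, -3.056, 0.0]
contact_force: [-0.5, 0.8, -0.0]
opening: 0.0338
```

```bash
python3 -m creep '[[220,0,0,1,0],[220,0,0,2,0],[220,0,0,3,0],[220,0,0,3,0],[220,0,0,3,0]]'
python3 -m creep '[[220,0,0,1,0],[220,0,0,2,0],[220,0,0,2,0],[220,0,0,2,0]]'
```

```text
t: 16.52
tool_pos: [0.541, 0.1852, 0.1082]
tool_rot: [-0.73, -3.055, 0.0]
contact_force: [0.4, -0.4, -0.9]
opening: 0.034
t: 16.85
tool_pos: [0.5412, 0.1853, 0.1064]
tool_rot: [0.73, 3.055, 0.0]
contact_force: [1.3, 0.9, -0.0]
opening: 0.0338
```

```bash
python3 -m creep '[[220,0,0,1,0],[220,0,0,2,0],[220,0,0,3,0],[220,0,0,3,0]]'
python3 -m creep '[[220,0,0,1,0],[220,0,0,2,0],[220,0,0,2,0]]'
python3 -m creep '[[220,0,0,1,0],[220,0,0,2,0],[220,0,0,2,0]]'
```

```text
t: 17.18
tool_pos: [0.5418, 0.1854, 0.1046]
tool_rot: [0.729, 3.054, 0.001]
contact_force: [-0.8, 0.0, 5.6]
opening: 0.0338
t: 17.43
tool_pos: [0.5421, 0.1855, 0.1035]
tool_rot: [0.729, 3.054, 0.002]
contact_force: [-2.8, -0.3, 8.0]
opening: 0.0338
t: 17.68
tool_pos: [0.5416, 0.1854, 0.1004]
tool_rot: [0.729, 3.055, 0.001]
contact_force: [0.6, 0.8, 3.3]
opening: 0.034
```

```bash
python3 -m creep '[[220,0,0,1,0],[220,0,0,2,0],[220,0,0,2,0]]'
python3 -m creep '[[220,0,0,1,0],[220,0,0,2,0],[220,0,0,2,0]]'
```

```text
t: 17.93
tool_pos: [0.5401, 0.185, 0.0958]
tool_rot: [-0.729, -3.054, 0.002]
contact_force: [0.7, 1.1, -2.7]
opening: 0.0339
t: 18.18
tool_pos: [0.5409, 0.1851, 0.0951]
tool_rot: [-0.73, -3.055, 0.001]
contact_force: [-0.1, -0.2, -0.9]
opening: 0.0337
```

The click was felt: force dropped from 8 N to -2.7 N and the cap was drawn down. Pressing home.

```bash
python3 -m creep '[[220,0,0,0.7,0],[220,0,0,1.4,0],[220,0,0,1.4,0],[220,0,0,1.4,0]]'
python3 -m creep '[[220,0,0,0.6,0],[220,0,0,1.2,0],[220,0,0,1.2,0],[220,0,0,1.2,0]]'
```

```text
t: 18.52
tool_pos: [0.5413, 0.1852, 0.0949]
tool_rot: [0.729, 3.055, -0.0]
contact_force: [-2.0, -0.7, 6.3]
opening: 0.034
t: 18.85
tool_pos: [0.5415, 0.1851, 0.0948]
tool_rot: [0.729, 3.055, -0.001]
contact_force: [-4.2, -2.4, 10.7]
opening: 0.0338
```

```bash
python3 -m creep '[[220,0,0,0.2,0],[220,0,0,0.2,0],[220,0,0,0.2,0],[220,0,0,0.2,0],[220,0,0,0.2,0],[220,0,0,0.2,0]]'
python3 - <<'E'
from m import *
im=ctrl.get_image("scene"); save("z.png",im,(200,140,160,110),5)
E
```

```text
t: 19.35
tool_pos: [0.5416, 0.1852, 0.0949]
tool_rot: [0.729, 3.055, -0.001]
contact_force: [-6.2, -1.8, 11.1]
opening: 0.034
```

View pics/z.png

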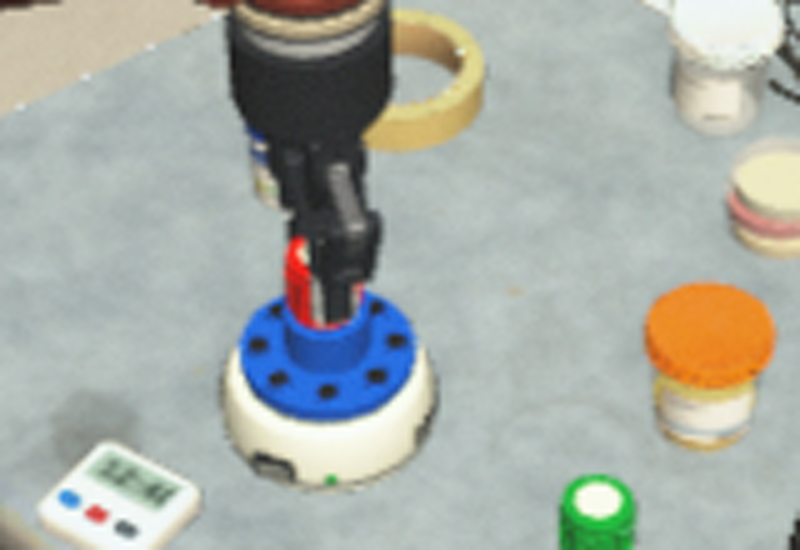

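The cap sits on the rotor's hub with no gap (crop 325,325). The bystanders are where they were, and the push is a steady 11 N.

```bash
python3 -c "
from station import ctrl
print(ctrl.finish_job())"
```

```text
the job is handed in; nothing more can be done
None
```

The rotor is on the drive flange and the larger red cap is pressed home on its hub. I handed in the job at about 19 s, still holding the cap and pressing it down with about 11 N.

- **Rotor:** it came to rest with its underside about 50 mm above the worktop, and the camera showed it flat on the centrifuge. During fitting there was a side force of about 6 N from the shaft; a 1 mm correction did not reduce it, but the rotor went down freely.
- **Cap:** resistance rose to 8 N, then dropped to -2.7 N at the click. It stopped with the tool at 94.8 to 94.9 mm, against 94.8 mm worked out for fully home, and the last picture shows no gap at the hub.
- **Side force at the end:** alongside the downward push, about 6 N sideways remained at the wrist.
- **Checks that disagreed:** the two cameras differed by 1–2 mm on where the spindle stands. One fit to the rotor and one to the cap were spoiled by the arm hiding part of them or by the blue-lidded pot behind, so I settled the final alignment by touch.
- **Bystanders:** the timer, specimen cup and strip pot look untouched in the last picture; I did not measure their positions again.

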